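# Lock the white reference carrier onto its keyhole stud

### The arm

A 7-joint arm with a two-finger parallel gripper is mounted at the origin on a cart in front of the work surface, level with it; the furniture and walls round the work are solid. World frame = base frame: x ahead of the robot, y to its left, z up, the work surface at z = 0. Lengths are in m, angles in degrees, forces in N, time in s.
With the tool pointing down it reaches from about 0.4 to 0.875 m from the base axis. Payload 6.5 kg.
Tool frame: the origin (TCP) lies at the very end of the fingers, on their centre line; the grasp point (between the pads) lies 19 mm behind it; z points along the fingers, y is the line along which they close (so a half turn about z gives the same grasp; the last joint's range is limited). The gripper opens to 85 mm and grips with 20 to 120 N. Pads are 22 mm wide; open, the fingers measure 114 mm over their backs; the gripper's body (76 mm by 85 mm) begins 54 mm behind the grasp point. The pads swing forward as they close: fully open they stand 13 mm farther back than shut.
Start: joints at [-67.277, 30.733, -0.252, 88.115, 0.149, 61.152, -4.079], TCP at [0.29, 0.582, 0.231] pointing down, gripper open.
Joint ranges: [-154.64, 154.64], [-21.42, 123.67], [-72.66, 72.17], [13.99, 137.28], [-74.86, 254.86], [10.95, 109.41], [-158.01, 158.01]. Speed limits (degrees/s): [136.94, 136.94, 180, 180, 180, 180, 180].

### API

Orientations are given as [roll, pitch, yaw] about the fixed x, y, z axes, in that order (R = Rz(yaw) Ry(pitch) Rx(roll)).
In Python, from workcell import env, eyes, ticket gives the robot as it stands.
- The arm moves only by the tool move_arm, never from a script. Its argument "moves" is a list of rows, each a list of 7 numbers: the turn, a rotation vector about the tool's x, y, z in degrees, then the shift along the tool's x, y, z in cm, then the closure in counts, from 0 (fully open) to 255 (shut). A call has 1 to 20 rows; each row shifts and turns the commanded pose from where the row before left it, along the tool's axes as they then stand; what a row does not reach is not made up. A row lasts 1/8 s, in which the tool goes at most 62.5 mm and 10.7 degrees, less where a joint would pass 70% of its speed; a pose out of reach is approached as far as the arm can. A call with a gripper value outside its range is refused whole. The fingers move at their own pace and stop on an object; "squeeze" is the grip in N (left out, the last holds). Time passes only in rows, so rows that do not move let the fingers close. It gives the time, the measured TCP pose, the force, the opening and the grip force at its end, in the units of the state.
- env.state(): the state, without advancing time (a new reading comes with each control period).
- eyes.get_image(name): name is "scene" or "top" or "wrist"; returns a dict with "image" (400x640x3 uint8, red, green, blue), "camera_matrix" (3x3 intrinsics, pixels), "rvec" (rotation vector, rad) and "tvec" (3), from world to camera coordinates, as OpenCV has them; the wrist camera has in their place "T_tool_cam" (4x4, takes a point from camera to tool coordinates, whose origin is the TCP and whose axes are the flange's). Camera axes: x right, y down, z forward; pixel columns grow to the right and rows downward; lengths in m; the calibration is good to about 2 mm. A picture is of the moment at which its call begins: read the wrist's pose just before it. There is no depth.
- ticket.job_done(): hands the job in; it is judged then, once.
The state is a dict: "time": time; "joint_pos": joint angles; "dq": joint speeds; "joint_efforts": joint torques, N m; "eef_pos": TCP position; "ee_rot": TCP orientation; "wrist_force": force on the tool from outside, world axes, zero at the start; "moment": the same for the moment, N m; "gripper_width": opening from 0.0 (shut) to 1.0 (fully open); "grasp_force": force on a finger pad.
Only numpy, scipy, OpenCV 4.12 (cv2) and the standard library are available. Lean on these libraries where they do the work, as an engineer would, in place of code of your own. Each camera call takes 0.05 s, during which the arm holds its last target. There are 200 camera calls.

### The job

The whiteness meter is about to be calibrated: pick up the blue carrier plate with the white reference disc by its yellow handle, lower the wide end of its keyhole over the brass stud of the aluminium dock until the plate lies flat on the dock, then slide it along the dock in the direction of its handle until the stud stands in the closed end of the narrow slot. Leave it flat and straight along the dock with its disc over the dock's long side, let go, and leave the carrier with the black disc where it is.

Things in the scene. Friction and masses are not known exactly. Their poses are not given: they have to be found in the camera images.
- white_carrier: Loose blue plate with white disc, 202x90x6, 0.3 kg. Origin: underside, at the narrow slot's closed end; z up. On its x axis (mm): front edge +22; slot 20 wide, end wall +10, opening at -20 into the wide hole, 50 across, centre -45; yellow handle centre -95 (4 behind centre of mass), 44 long, 16 thick in y, top z=51: grip across y; disc centre -146, 60 wide, top z=12.5; rear edge -180.
- black_carrier: Bystander, to be left alone: a loose blue plate the same in shape, size (202x90 mm, 51 mm high with handle), origin and axes as the white carrier, but with a black disc.
- dock: Fixed aluminium slab, x -160 (long side, to robot) to +40, y +-55 mm, top z=12. Origin: bench level on the axis of its brass stud: neck 12 across, z 12-24; head 30 across, z 24-31 mm. Plate goes down, axes along the dock's, with its origin at dock x=+45 (wide hole round stud), slides 45 mm along dock -x; locked with origin at x=y=0 (slot wall stops it 4 mm further).
- whiteness_meter_old: The big grey whiteness meter, fixed at the back between the left place and the dock: an obstacle, nothing to do on it. About 365 deep (x) x 230 wide (y) x 400 mm high. Origin: bench level, under its middle; its front face is 190 mm nearer the robot than the origin, so carry things past it on the robot's side.
There are look-alikes about, which are no part of the job. Of the things that look like the dock, the larger one is meant.

How it is judged:
By the outcome, as a careful person would: the job done as asked, in the order asked, and still so for the second after the job is handed in, with the robot touching nothing.
It also fails if it takes over 48 s, if anything falls off the work surface, if the arm or the gripper's body presses on something with over 40 N, if the wrist force passes 120 N, or if a joint passes its speed limit or range.

## Working session

There is one attempt and no reset: what is moved stays moved. The work goes in short steps, Python scripts to look and compute and a tool call to move; the robot and the scene stay as the last step left them, time stands still between calls to the robot, and variables do not carry over. Pictures are saved under pics/ and viewed, at most 10 in all, crops included, and the job is handed in when it is done.

Besides the shell and the picture viewer there is one more tool, called after "Call:" as a command line: name --pt "numbers of a row" for each row, then --argument value for the rest. move_arm: Moves the arm, as the interface text tells. Its arguments: {"type":"object","properties":{"moves":{"type":"array"},"squeeze":{"type":"number"}},"required":["moves"]}

```bash
mkdir -p pics; ls
python3 - <<'E'
from workcell import env,eyes
import cv2,numpy as np
s=env.state();print(s)
for n in("scene","top"):
    d=eyes.get_image(n);cv2.imwrite(f"pics/{n}0.png",d["image"][:,:,::-1]);print(n,d["camera_matrix"].tolist(),d["rvec"],d["tvec"])
    np.savez(f"{n}0.npz",**d)
E
```

```text
pics
{'time': 0.0, 'joint_pos': array([-67.27745627,  30.77793964,  -0.25799058,  88.16973047,
         0.15145649,  61.15247513,  -4.0801256 ]), 'dq': array([ 0.10283614, -0.17860032,  0.03867715, -0.01834138, -0.03145719,
        0.1231164 , -0.05505111]), 'joint_efforts': array([-2.47850380e-05, -5.83404207e+01,  1.04809754e+00, -2.59104341e+01,
        1.22193279e-02,  9.47251450e-03,  1.03941346e-06]), 'eef_pos': array([0.28989809, 0.58107084, 0.23041408]), 'ee_rot': array([-1.79900484e+02,  7.61767316e-03,  1.53492298e+02]), 'wrist_force': array([0.06179399, 1.13609021, 0.07676798]), 'moment': array([-0.00600151, -0.05866572, -0.02126771]), 'grasp_force': 0.0, 'gripper_width': 0.9961345839937917}
scene [[461.8980817298744, 0.0, 318.69298095262326], [0.0, 461.8980817298744, 198.4074772195209], [0.0, 0.0, 1.0]] [ 2.31787155 -0.9422187   0.34935327] [-0.38120392  0.30294946  1.20712448]
top [[495.25950388804625, 0.0, 324.3652277314751], [0.0, 495.25950388804625, 197.77566075446242], [0.0, 0.0, 1.0]] [ 2.14769003 -2.092461    0.18823453] [-0.00940178  0.49357388  1.71242547]
```

View pics/scene0.png

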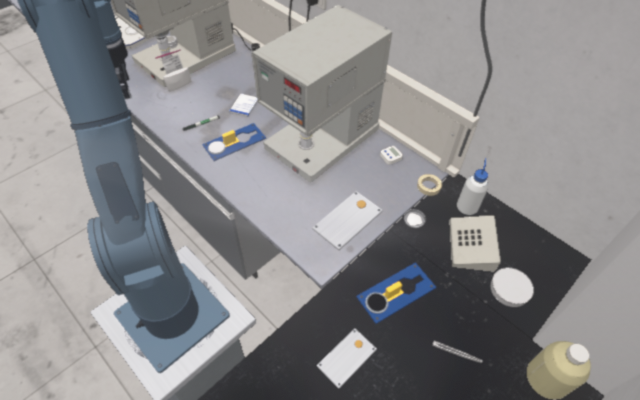

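View pics/top0.png

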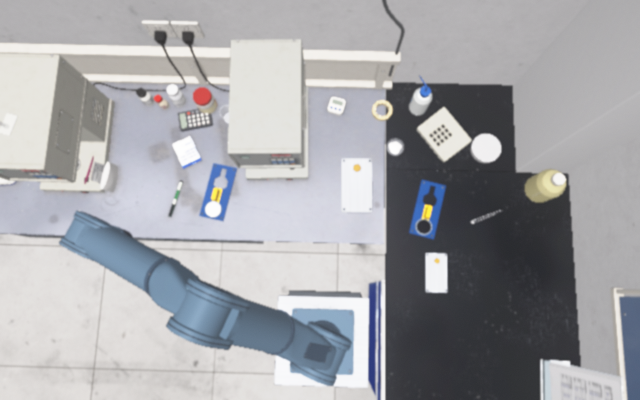

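The scene view shows the white carrier at about (233,141) and the larger dock at (348,220). In the top view they are at (217,192) and (357,185), and the dock's stud is at about (357,168). Next I'll measure both in the two views.

```bash
cat > h.py <<'E'
import numpy as np,cv2
def ray(d,p):
    R=cv2.Rodrigues(np.array(d["rvec"],float))[0];K=d["camera_matrix"]
    v=R.T@np.linalg.inv(K)@np.array([p[0],p[1],1.]);return -R.T@np.array(d["tvec"],float).ravel(),v/np.linalg.norm(v)
def plane(d,p,z):
    c,v=ray(d,p);return c+v*(z-c[2])/v[2]
def tri(rs):
    A=sum(np.eye(3)-np.outer(v,v) for c,v in rs);b=sum((np.eye(3)-np.outer(v,v))@c for c,v in rs)
    x=np.linalg.solve(A,b);return x,[np.linalg.norm(np.cross(x-c,v)) for c,v in rs]
def masks(im):
    h=cv2.cvtColor(im,cv2.COLOR_RGB2HSV);H,S,V=cv2.split(h)
    return dict(blue=((H>105)&(H<122)&(S>150)&(V>60)).astype('u1'),yel=((H>20)&(H<32)&(S>150)&(V>120)).astype('u1'),
      brass=((H>8)&(H<22)&(S>90)&(V>120)).astype('u1'),white=((S<25)&(V>195)).astype('u1'))
def blobs(m,box,amin=8):
    x0,y0,x1,y1=box;mm=np.zeros_like(m);mm[y0:y1,x0:x1]=m[y0:y1,x0:x1]
    n,l,s,c=cv2.connectedComponentsWithStats(mm)
    return sorted([(int(s[i,4]),c[i].round(2).tolist(),l==i) for i in range(1,n) if s[i,4]>=amin],key=lambda t:-t[0])
E
python3 - <<'E'
from h import *
D={n:dict(np.load(n+"0.npz")) for n in("scene","top")}
B={"scene":((195,115,275,165),(305,185,390,255)),"top":((195,160,240,225),(335,150,378,220))}
for n,d in D.items():
    M=masks(d["image"]);c,k=B[n]
    for nm,b in(("blue",c),("yel",c),("white",c),("brass",k),("white",k)):
        for a,p,l in blobs(M[nm],b)[:2]:
            q=cv2.minAreaRect(cv2.findContours(l.astype('u1'),0,1)[0][0])
            print(n,nm,a,p,[np.round(plane(d,p,z),3)[:2].tolist() for z in(.012,.031,.051)], np.round([plane(d,x,.012)[:2] for x in cv2.boxPoints(q)],3).tolist() if a>60 else '')
E
```

```text
scene yel 23 [228.65, 133.78] [[0.516, 0.429], [0.505, 0.412], [0.494, 0.393]] 
scene white 136 [216.12, 146.64] [[0.446, 0.408], [0.437, 0.391], [0.427, 0.373]] [[0.442, 0.443], [0.479, 0.408], [0.45, 0.37], [0.413, 0.404]]
scene white 64 [271.31, 141.5] [[0.598, 0.298], [0.586, 0.282], [0.574, 0.266]] [[0.603, 0.331], [0.623, 0.312], [0.587, 0.271], [0.568, 0.29]]
scene brass 43 [361.16, 203.81] [[0.62, -0.101], [0.608, -0.11], [0.595, -0.119]] 
scene white 1776 [346.06, 219.36] [[0.543, -0.109], [0.532, -0.118], [0.52, -0.127]] [[0.452, -0.057], [0.671, -0.045], [0.645, -0.16], [0.437, -0.164]]
top blue 154 [226.56, 189.51] [[0.522, 0.36], [0.518, 0.356], [0.514, 0.352]] [[0.43, 0.385], [0.6, 0.359], [0.596, 0.339], [0.426, 0.364]]
top blue 122 [211.66, 182.34] [[0.547, 0.416], [0.543, 0.412], [0.538, 0.407]] [[0.47, 0.44], [0.613, 0.41], [0.608, 0.39], [0.465, 0.42]]
top yel 72 [216.14, 194.03] [[0.504, 0.397], [0.5, 0.393], [0.496, 0.388]] [[0.486, 0.412], [0.526, 0.405], [0.52, 0.382], [0.481, 0.389]]
top white 632 [225.66, 210.41] [[0.445, 0.359], [0.442, 0.355], [0.439, 0.35]] [[0.595, 0.481], [0.599, 0.319], [0.397, 0.308], [0.392, 0.466]]
top white 463 [202.64, 175.25] [[0.572, 0.451], [0.568, 0.446], [0.564, 0.441]] [[0.531, 0.521], [0.668, 0.453], [0.627, 0.38], [0.491, 0.448]]
top brass 21 [356.81, 167.57] [[0.616, -0.112], [0.611, -0.111], [0.606, -0.11]] 
top white 2948 [355.92, 184.73] [[0.551, -0.11], [0.547, -0.109], [0.543, -0.108]] [[0.68, -0.031], [0.684, -0.185], [0.427, -0.187], [0.423, -0.036]]
```

Call:
move_arm --pt "0 0 0 -3.36 -1.0 -0.3 0" --pt "0 0 0 -3.36 -1.0 -0.3 0" --pt "0 0 0 -3.36 -1.0 -0.3 0" --pt "0 0 0 -3.36 -1.0 -0.3 0" --pt "0 0 0 -3.36 -1.0 -0.3 0" --pt "0 0 0 -3.36 -1.0 -0.3 0" --pt "0 0 0 -3.36 -1.0 -0.3 0" --pt "0 0 0 -3.36 -1.0 -0.3 0" --pt "0 0 -7.5 0 0 0 0" --pt "0 0 -7.5 0 0 0 0" --pt "0 0 0 0 0 0 0"

```text
time: 1.48
eef_pos: [0.4948, 0.3897, 0.2549]
ee_rot: [-180.0, -0.0, 168.4]
wrist_force: [-0.4, -0.1, 0.4]
gripper_width: 1.001
grasp_force: 0.0
```

```bash
cat > w.py <<'E'
from h import *
from scipy.spatial.transform import Rotation as Ro
def wrist(name):
    from workcell import env,eyes
    s=env.state();d=eyes.get_image("wrist");T=np.eye(4);T[:3,:3]=Ro.from_euler("xyz",s["ee_rot"],degrees=True).as_matrix();T[:3,3]=s["eef_pos"]
    C=T@np.array(d["T_tool_cam"]);Rw=C[:3,:3].T
    o=dict(image=d["image"],camera_matrix=d["camera_matrix"],rvec=cv2.Rodrigues(Rw)[0],tvec=-Rw@C[:3,3])
    np.savez(name+".npz",**o);cv2.imwrite(f"pics/{name}.png",d["image"][:,:,::-1]);print(s["time"],s["eef_pos"].round(4),s["ee_rot"].round(2),"cam",C[:3,3].round(3),"fwd",C[:3,2].round(3));return o
E
python3 -c "
from w import *
wrist('w1')"
```

```text
1.475 [0.4948 0.3897 0.2549] [-1.7997e+02 -4.0000e-02  1.6841e+02] cam [0.419 0.404 0.397] fwd [ 0.296 -0.061 -0.953]
```

View pics/w1.png

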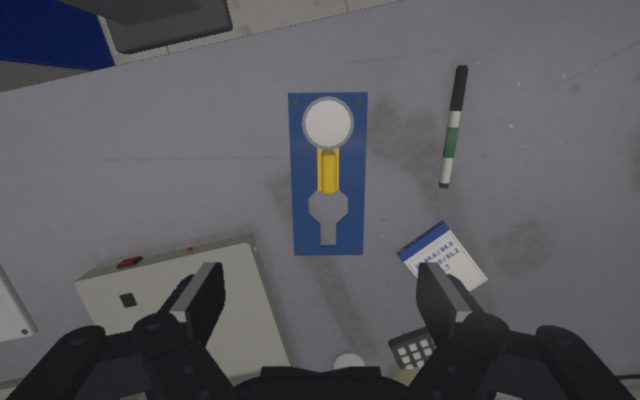

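The wrist view shows the white carrier almost square to the tool, with plate corners near (289,94) and (364,255), the yellow handle at (328,172) and the disc at (328,123). I'll triangulate against the top view.

Run:
```python
from h import *
d=dict(np.load("w1.npz"));t=dict(np.load("top0.npz"));M=masks(d["image"]);Mt=masks(t["image"])
box=(275,80,385,270);m=cv2.morphologyEx(M["blue"],cv2.MORPH_CLOSE,np.ones((3,3)))
a,p,l=blobs(m,box)[0]
hull=cv2.convexHull(np.argwhere(l)[:,::-1].astype(np.int32))
q=cv2.approxPolyDP(hull,8,True).reshape(-1,2);print("corners",q.tolist())
W=np.array([plane(d,x,.006)[:2] for x in q]);print(W.round(4).tolist(),"sides",np.linalg.norm(W-np.roll(W,-1,0),axis=1).round(4))
H=np.array([plane(d,x,.006)[:2] for x in hull.reshape(-1,2)],np.float32);(c,sz,an)=cv2.minAreaRect(H*1000);print("rect",c,sz,an)
# heights: wrist vs top
y1=blobs(M["yel"],box)[0];yt=blobs(Mt["yel"],(195,160,240,225))[0];print("handle",y1[:2],yt[:2],tri([ray(d,y1[1]),ray(t,yt[1])]))
q=cv2.convexHull(np.argwhere(y1[2])[:,::-1].astype(np.int32)).reshape(-1,2);r=cv2.minAreaRect(np.array([plane(d,x,.05)[:2]*1000 for x in q],np.float32));print("handle@50",r)
def circ(im,box):
    x0,y0,x1,y1=box;g=cv2.cvtColor(im[y0:y1,x0:x1],cv2.COLOR_RGB2GRAY);s=cv2.resize(g,None,fx=4,fy=4,interpolation=2)
    return g,s
for n,dd,b in(("w",d,(296,94,360,150)),("t",t,(202,198,224,220))):
    x0,y0,x1,y1=b;hsv=cv2.cvtColor(dd["image"],cv2.COLOR_RGB2HSV);mm=((hsv[...,1]<70)&(hsv[...,2]>(150 if n=="w" else 190))).astype('u1')
    bb=blobs(mm,b)[0];e=cv2.fitEllipse(max(cv2.findContours(bb[2].astype('u1'),0,1)[0],key=len));print(n,bb[:2],e,plane(dd,e[0],.0125).round(4))
    globals()["e"+n]=e[0]
print("disc",tri([ray(d,ew),ray(t,et)]))
```

```text
corners [[360, 252], [296, 254], [294, 206], [361, 221]]
[[0.6178, 0.416], [0.6038, 0.3337], [0.539, 0.346], [0.5755, 0.4244]] sides [0.0834 0.0659 0.0864 0.0431]
rect (579.40478515625, 380.8590087890625) (85.83807373046875, 66.14253997802734) 79.14173889160156
handle (835, [327.98, 171.87]) (72, [216.14, 194.03]) (array([0.5030353 , 0.39607046, 0.01571538]), [np.float64(0.00010055132026678332), np.float64(0.00010055132026700693)])
handle@50 ((494.95703125, 397.0408630371094), (21.711774826049805, 47.92231369018555), 78.38886260986328)
w (1584, [327.61, 122.73]) ((327.6009826660156, 122.7291488647461), (43.44237518310547, 44.62387466430664), 1.9436811208724976) [0.4479 0.4066 0.0125]
t (257, [212.14, 209.82]) ((211.79510498046875, 209.97018432617188), (15.366927146911621, 21.272319793701172), 44.11670684814453) [0.4448 0.4086 0.0125]
disc (array([0.44591623, 0.40715709, 0.0162742 ]), [np.float64(0.001750093623872964), np.float64(0.0017500936238729126)])
```

Call:
move_arm --pt "0 0 -0.6 0 0.7 3.5 0" --pt "0 0 0 0 0 3.5 0" --pt "0 0 0 0 0 3.0 0" --pt "0 0 0 0 0 0 0"

```text
time: 2.02
eef_pos: [0.4948, 0.3957, 0.1529]
ee_rot: [-179.8, -0.2, 169.0]
wrist_force: [-0.2, 0.1, 0.9]
gripper_width: 0.997
grasp_force: 0.0
```

Run:
```python
from w import *
e=wrist("w2");d=dict(np.load("w1.npz"))
def pts(d):
    M=masks(d["image"]);y=blobs(M["yel"],(200,20,460,300),200)[0];h=cv2.cvtColor(d["image"],cv2.COLOR_RGB2HSV)
    m=((h[...,0]>100)&(h[...,0]<128)&(h[...,1]>90)).astype('u1')
    X,Y=y[1];k=np.zeros_like(m);s=np.sqrt(y[0]/835);a=[int(max(0,v)) for v in(Y-95*s,Y+100*s,X-55*s,X+55*s)];k[a[0]:a[1],a[2]:a[3]]=m[a[0]:a[1],a[2]:a[3]]
    k=cv2.morphologyEx(k,cv2.MORPH_OPEN,np.ones((3,3)));hull=cv2.convexHull(np.argwhere(k)[:,::-1].astype(np.int32))
    H=np.array([plane(d,x,.006)[:2]*1000 for x in hull.reshape(-1,2)],np.float32)
    # bright top face of the handle
    v=cv2.GaussianBlur(d["image"],(3,3),0)
    return y[:2],cv2.minAreaRect(hull),cv2.minAreaRect(H),cv2.minAreaRect(np.argwhere(y[2])[:,::-1].astype(np.float32)),hull.reshape(-1,2)
for x in(d,e):
    r=pts(x);print(*r[:4],sep="\n");print()
```

```text
2.025 [0.4948 0.3957 0.1529] [-1.7975e+02 -1.7000e-01  1.6900e+02] cam [0.419 0.41  0.296] fwd [ 0.293 -0.061 -0.954]
(835, [327.98, 171.87])
((328.0496826171875, 173.57571411132812), (162.22047424316406, 78.15912628173828), 89.20427703857422)
((514.5388793945312, 393.6081848144531), (89.03936004638672, 201.248291015625), 79.0638198852539)
((328.0, 171.0), (44.0, 20.0), 90.0)

(1513, [324.5, 199.4])
((324.0, 197.5), (209.0, 106.0), 90.0)
((514.494384765625, 393.71380615234375), (89.30886840820312, 201.20980834960938), 79.06092071533203)
((324.5, 198.5), (63.0, 27.0), 90.0)
```

View pics/w2.png

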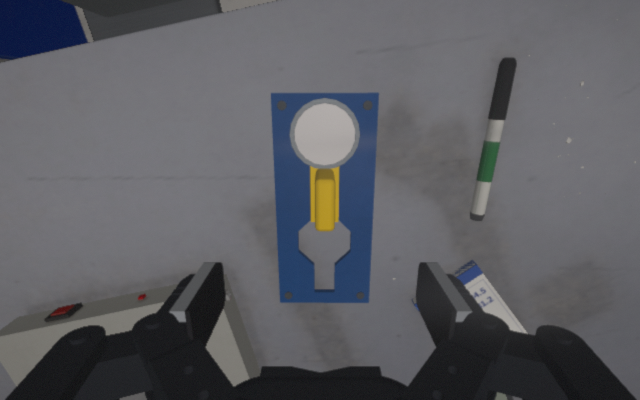

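The plate fit from both heights agrees, at 89×201 mm and z = 6 mm, with the plate centre at (0.5145, 0.3937) and yaw −10.9°. Next I'll check the handle height and the meter front, then view the dock.

Run:
```python
from h import *
a=dict(np.load("w1.npz"));b=dict(np.load("w2.npz"));t=dict(np.load("top0.npz"))
print("handle top far end",tri([ray(a,(328.4,193.5)),ray(b,(324.5,230.5))]))
for z in(0,.04):print("meter base front",[plane(t,p,z)[:2].round(3) for p in((247,178),(308,178))])
print("head front",[plane(t,p,.4)[:2].round(3) for p in((229,155),(301,152))])
```

```text
handle top far end (array([0.5199564 , 0.39262492, 0.04712704]), [np.float64(0.00015455027266681154), np.float64(0.00015455027266671512)])
meter base front [array([0.569, 0.29 ]), array([0.575, 0.066])]
meter base front [array([0.56 , 0.283]), array([0.565, 0.064])]
head front [array([0.545, 0.277]), array([0.559, 0.07 ])]
```

Call:
move_arm --pt "0 0 0 1.7 -2.6 -3.3 0" --pt "0 0 0 1.7 -2.6 -3.3 0" --pt "0 0 0 1.7 -2.6 -3.3 0" --pt "0 0 0 -0.8 -4.15 0 0" --pt "0 0 0 -0.8 -4.15 0 0" --pt "0 0 0 -0.8 -4.15 0 0" --pt "0 0 0 -0.8 -4.15 0 0" --pt "0 0 0 -0.8 -4.15 0 0" --pt "0 0 0 -0.8 -4.15 0 0" --pt "0 0 0 -0.8 -4.15 0 0" --pt "0 0 0 -0.8 -4.15 0 0" --pt "0 0 0 -0.8 -4.15 0 0" --pt "0 0 0 -3.3 -1.4 0 0" --pt "0 0 0 -3.3 -1.4 0 0" --pt "0 0 0 -3.3 -1.4 0 0" --pt "0 0 -5.5 0 0 0 0" --pt "0 0 -5.5 0 0 0 0" --pt "0 0 0 0 0 0 0"

```text
time: 4.32
eef_pos: [0.5216, -0.1105, 0.256]
ee_rot: [180.0, 0.2, 180.0]
wrist_force: [0.6, -0.6, 0.2]
gripper_width: 0.999
grasp_force: 0.0
```

```bash
python3 -c "
from w import *
wrist('w3')"
```

```text
4.325 [ 0.5216 -0.1105  0.256 ] [1.7999e+02 1.7000e-01 1.7998e+02] cam [ 0.443 -0.111  0.398] fwd [ 0.305 -0.    -0.952]
```

View pics/w3.png

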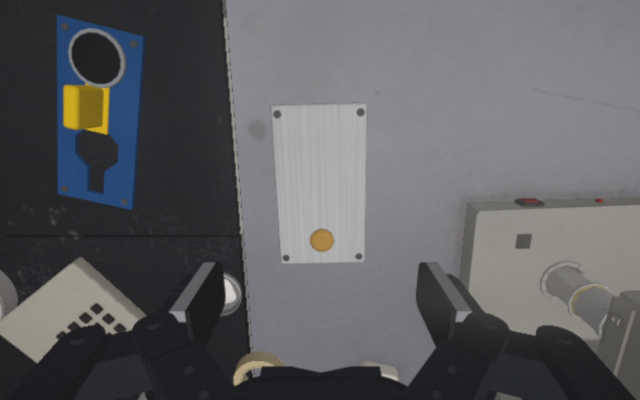

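The dock is centred in the wrist view, with corners (272,105), (367,104), (364,262) and (281,263) and the stud head at (321,240). I'll take a second view from lower down to get heights.

Call:
move_arm --pt "0 0 0 0 0 3.5 0" --pt "0 0 0 0 0 3.5 0" --pt "0 0 0 0 0 0 0"

```text
time: 4.75
eef_pos: [0.5193, -0.11, 0.1831]
ee_rot: [180.0, -0.2, 180.0]
wrist_force: [0.5, 0.7, 0.1]
gripper_width: 1.001
grasp_force: 0.0
```

Run:
```python
from w import *
e=wrist("w4");d=dict(np.load("w3.npz"));t=dict(np.load("top0.npz"))
P=[]
for x in(d,e):
    im=x["image"];M=masks(im);s=blobs(M["brass"],(250,180,400,330),60)[0];g=cv2.cvtColor(im,cv2.COLOR_RGB2HSV)
    m=((g[...,1]<22)&(g[...,2]>150)).astype('u1');m=cv2.morphologyEx(m,cv2.MORPH_OPEN,np.ones((5,5)))
    m[s[2]]=1
    b=blobs(m,(240,60,420,340),2000)[0]
    hull=cv2.convexHull(np.argwhere(b[2])[:,::-1].astype(np.int32)).reshape(-1,2)
    q=cv2.approxPolyDP(hull.reshape(-1,1,2),12,True).reshape(-1,2)
    r=cv2.minAreaRect(np.array([plane(x,u,.012)[:2]*1000 for u in hull],np.float32))
    print(s[:2],plane(x,s[1],.031).round(4),q.tolist(),"rect@12",r);P.append((s[1],q))
print("stud",tri([ray(d,P[0][0]),ray(e,P[1][0])]))
for u in P[0][1]:
    print(u)
```

```text
4.75 [ 0.5193 -0.11    0.1831] [179.97  -0.22 180.  ] cam [ 0.442 -0.111  0.326] fwd [ 0.299  0.    -0.954]
(399, [321.53, 240.06]) [ 0.6099 -0.11    0.031 ] [[357, 104], [364, 252], [290, 262], [273, 119]] rect@12 ((551.3553466796875, -110.93112182617188), (196.91741943359375, 107.73174285888672), 1.1843159198760986)
(577, [321.29, 273.32]) [ 0.6095 -0.1099  0.031 ] [[375, 110], [371, 286], [283, 298], [269, 113]] rect@12 ((551.521728515625, -110.80941772460938), (196.39471435546875, 107.12724304199219), 1.2334564924240112)
stud (array([ 0.61176843, -0.10997923,  0.02692815]), [np.float64(4.9298154124021164e-05), np.float64(4.929815412403052e-05)])
[357 104]
[364 252]
[290 262]
[273 119]
```

View pics/w4.png

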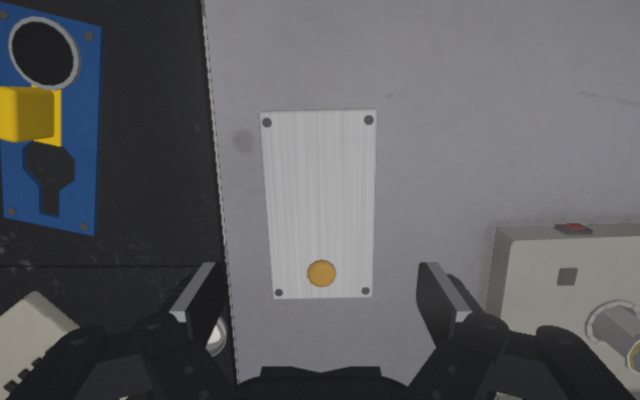

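Stud is at (0.610, −0.110), and its height agrees with the text to about 4 mm. The dock yaw is about +1.2°. Now back to the carrier to grasp it.

Call:
move_arm --pt "0 0 0 3.0 2.0 -1.3 0" --pt "0 0 0 3.0 2.0 -1.3 0" --pt "0 0 0 3.0 2.0 -1.3 0" --pt "0 0 0 0 4.2 0 0" --pt "0 0 0 0 4.2 0 0" --pt "0 0 0 0 4.2 0 0" --pt "0 0 0 0 4.2 0 0" --pt "0 0 0 0 4.2 0 0" --pt "0 0 0 0 4.2 0 0" --pt "0 0 0 0 4.2 0 0" --pt "0 0 0 0 4.2 0 0" --pt "0 0 0 0 4.2 0 0" --pt "0 0 0 -2.3 2.3 2.0 0" --pt "0 0 0 -2.3 2.3 2.0 0" --pt "0 0 0 -2.3 2.3 2.0 0" --pt "0 0 5.5 0 0 0 0" --pt "0 0 5.5 0 0 0 0" --pt "0 0 0 0 0 0 0"

```text
time: 7.05
eef_pos: [0.5001, 0.3973, 0.1654]
ee_rot: [179.9, 0.1, 169.1]
wrist_force: [0.7, -0.5, 0.8]
gripper_width: 1.0
grasp_force: 0.0
```

Call:
move_arm --pt "0 0 0 0.1 0 3.0 0" --pt "0 0 0 0 0 3.0 0" --pt "0 0 0 0 0 3.0 0" --pt "0 0 0 0 0 3.0 0" --pt "0 0 0 0 0 1.5 0" --pt "0 0 0 0 0 1.0 0" --pt "0 0 0 0 0 0 0" --pt "0 0 0 0 0 0 255" --pt "0 0 0 0 0 0 255" --pt "0 0 0 0 0 0 255" --pt "0 0 0 0 0 0 255" --pt "0 0 0 0 0 0 255" --pt "0 0 0 0 0 0 255" --pt "0 0 0 0 0 0 255" --pt "0 0 0 0 0 0 255" --squeeze 70

```text
time: 8.93
eef_pos: [0.4984, 0.3972, 0.0188]
ee_rot: [180.0, 0.0, 169.1]
wrist_force: [-1.0, 0.9, 5.3]
gripper_width: 0.173
grasp_force: 69.1
```

Call:
move_arm --pt "0 0 0 0 0 -1.5 255" --pt "0 0 0 0 0 -3.0 255" --pt "0 0 0 0 0 -3.5 255" --pt "0 0 0 2.5 -1.4 -1.0 255" --pt "0 0 0 2.6 -1.4 0 255" --pt "0 0 0 2.6 -1.4 0 255" --pt "0 0 -6.0 0 0 0 255" --pt "0 0 -6.1 0 0 0 255"

```text
time: 9.93
eef_pos: [0.4138, 0.3696, 0.1086]
ee_rot: [-180.0, -0.0, -178.6]
wrist_force: [1.1, -0.2, -2.0]
gripper_width: 0.182
grasp_force: 68.6
```

Call:
move_arm --pt "0 0 0 0 -2 0 255" --pt "0 0 0 0.1 -4 0 255" --pt "0 0 0 0.1 -4 0 255" --pt "0 0 0 0.1 -4 0 255" --pt "0 0 0 0.1 -4 0 255" --pt "0 0 0 0.1 -4 0 255" --pt "0 0 0 0.1 -4 0 255" --pt "0 0 0 0.1 -4 0 255" --pt "0 0 0 0.1 -4 0 255" --pt "0 0 0 0.1 -4 0 255" --pt "0 0 0 0.1 -4 0 255" --pt "0 0 0 0.1 -4 0 255" --pt "0 0 0 0 -2 0 255" --pt "0 0 0 0 0 0 255" --pt "0 0 0 0 0 0 255"

```text
time: 11.8
eef_pos: [0.4127, -0.1096, 0.1083]
ee_rot: [180.0, -0.0, -178.9]
wrist_force: [0.0, 1.1, -2.7]
gripper_width: 0.18
grasp_force: 68.7
```

```bash
python3 -c "
from w import *
wrist('w5')"
```

```text
11.8 [ 0.4127 -0.1096  0.1083] [ 1.7998e+02 -3.0000e-02 -1.7887e+02] cam [ 0.335 -0.112  0.251] fwd [ 0.302  0.006 -0.953]
```

View pics/w5.png

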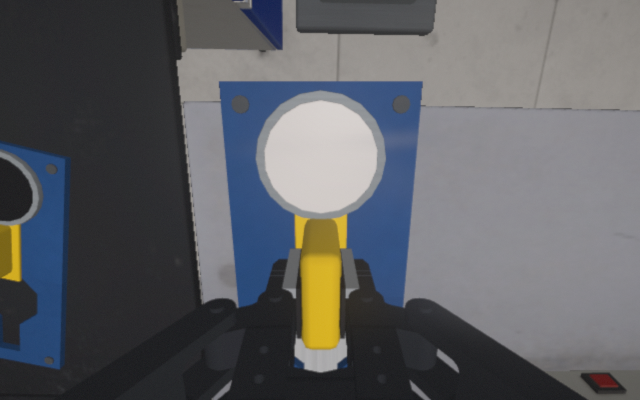

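The carrier hangs square in the grip: its rear edge is at row 82, columns 221–421, and the disc is at (321,155). I'll check the offset and tilt.

Run:
```python
from h import *
d=dict(np.load("w5.npz"));im=d["image"];h=cv2.cvtColor(im,cv2.COLOR_RGB2HSV);m=((h[...,0]>105)&(h[...,0]<120)&(h[...,1]>150)&(h[...,2]>100)).astype('u1')
m[:76]=0
for r in(88,110,235,260):
    c=np.where(m[r,200:440])[0]+200
    a,b=[plane(d,(x,r),.0955) for x in(c[0]-.5,c[-1]+.5)];print(r,c[0],c[-1],a[:2].round(4),b[:2].round(4),"w",np.linalg.norm(a-b).round(4))
col=[np.where(m[76:,c])[0][0]+76 for c in(250,390)];print("rear rows",col,[plane(d,(c,r-.5),.0955)[:2].round(4) for c,r in zip((250,390),col)])
```

```text
Traceback (most recent call last):
IndexError: index 0 is out of bounds for axis 0 with size 0
```

Run:
```python
from h import *
d=dict(np.load("w5.npz"));im=d["image"];print(im[150,240],im[90,300])
b=im.astype(int);m=((b[...,2]-b[...,0])>50).astype('u1')
m[:76]=0
for r in(88,110,235,260):
    c=np.where(m[r,210:430])[0]+210
    a,e=[plane(d,(x,r),.0955) for x in(c[0]-.5,c[-1]+.5)];print(r,c[0],c[-1],a[:2].round(4),e[:2].round(4),"w",np.linalg.norm(a-e).round(4))
col=[np.where(m[76:,c])[0][0]+76 for c in(270,370)];print("rear rows",col,[plane(d,(c,r-.5),.0955)[:2].round(4) for c,r in zip((270,370),col)])
```

```text
[ 59  83 125] [ 61  85 127]
88 220 420 [ 0.3322 -0.1569] [ 0.3305 -0.0677] w 0.0892
110 222 419 [ 0.3417 -0.1567] [ 0.3399 -0.0671] w 0.0896
235 233 408 [ 0.4029 -0.1554] [ 0.4012 -0.066 ] w 0.0894
260 235 406 [ 0.417  -0.1552] [ 0.4153 -0.0656] w 0.0896
rear rows [np.int64(82), np.int64(82)] [array([ 0.3291, -0.1344]), array([ 0.3283, -0.0903])]
```

Call:
move_arm --pt "0 0 0 -1.5 0 0 255" --pt "0 0 0 -3.0 -0.1 0 255" --pt "0 0 0 -3.5 -0.1 0 255" --pt "0 0 0 -3.5 -0.1 0 255" --pt "0 0 0 -2.1 0 1.5 255" --pt "0 0 0 -1.0 0 2.0 255" --pt "0 0 0 0 0 0 255" --pt "0 0 0 0 0 0 255"

```text
time: 12.85
eef_pos: [0.5596, -0.1097, 0.0736]
ee_rot: [180.0, -0.0, -178.8]
wrist_force: [-0.8, -0.4, -3.0]
gripper_width: 0.176
grasp_force: 68.6
```

Run:
```python
from workcell import eyes,env
import cv2
s=env.state();print(s["eef_pos"],s["ee_rot"],s["wrist_force"])
d=eyes.get_image("top")["image"][110:250,290:430,::-1]
e=eyes.get_image("scene")["image"][150:290,280:420,::-1]
cv2.imwrite("pics/c6.png",cv2.resize(cv2.hconcat([d,e]),None,fx=2.8,fy=2.8,interpolation=2))
```

```text
[ 0.55955556 -0.10965713  0.07363259] [ 1.79999355e+02 -3.06716005e-03 -1.78786302e+02] [-0.82887878 -0.44994142 -2.9730503 ]
```

View pics/c6.png

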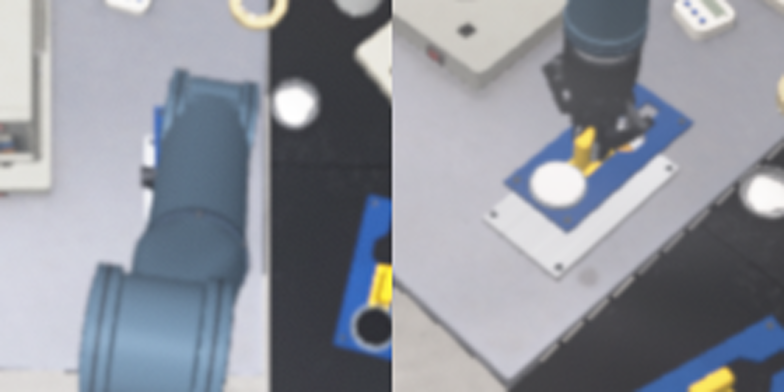

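The carrier is squarely above the dock; the scene crop shows the stud in line with its keyhole. Lowering.

Call:
move_arm --pt "0 0 0 0 0 1.0 255" --pt "0 0 0 0 0 1.0 255" --pt "0 0 0 0 0 0.8 255" --pt "0 0 0 0 0 0.6 255" --pt "0 0 0 0 0 0.4 255" --pt "0 0 0 0 0 0.3 255" --pt "0 0 0 0 0 0 255"

```text
time: 13.82
eef_pos: [0.5594, -0.11, 0.0322]
ee_rot: [180.0, -0.0, -178.8]
wrist_force: [0.5, -0.1, -2.1]
gripper_width: 0.179
grasp_force: 68.7
```

Call:
move_arm --pt "0 0 0 0 0 0.1 255" --pt "0 0 0 0 0 0.05 255" --pt "0 0 0 0 0 0 255"

```text
time: 14.2
eef_pos: [0.5595, -0.11, 0.0309]
ee_rot: [-180.0, 0.0, -178.8]
wrist_force: [0.4, -0.3, -2.3]
gripper_width: 0.173
grasp_force: 68.7
```

Call:
move_arm --pt "0 0 0 0 0 0.1 255" --pt "0 0 0 0 0 0.05 255" --pt "0 0 0 0 0 0 255"

```text
time: 14.58
eef_pos: [0.5596, -0.1101, 0.0308]
ee_rot: [180.0, 0.0, -178.8]
wrist_force: [-5.6, 1.1, 13.3]
gripper_width: 0.176
grasp_force: 71.4
```

Contact, 13 N: the plate is lying on the dock. Now slide it.

Call:
move_arm --pt "0 0 0 0 0 -0.07 255" --pt "0 0 0 0.4 0 0 255" --pt "0 0 0 0.6 0 0 255" --pt "0 0 0 0.6 0 0 255" --pt "0 0 0 0.6 0 0 255" --pt "0 0 0 0.6 0 0 255" --pt "0 0 0 0 0 0 255"

```text
time: 15.45
eef_pos: [0.5322, -0.1108, 0.0308]
ee_rot: [-180.0, 0.1, -178.8]
wrist_force: [3.0, -0.0, 7.7]
gripper_width: 0.174
grasp_force: 70.1
```

Call:
move_arm --pt "0 0 0 0.6 0 0 255" --pt "0 0 0 0.5 0 0 255" --pt "0 0 0 0.4 0 0 255" --pt "0 0 0 0.3 0 0 255" --pt "0 0 0 0 0 0 255"

```text
time: 16.08
eef_pos: [0.5147, -0.1111, 0.0308]
ee_rot: [-180.0, 0.2, -178.8]
wrist_force: [4.2, 0.2, 6.6]
gripper_width: 0.178
grasp_force: 70.1
```

Call:
move_arm --pt "0 0 0 0 0 0 120" --pt "0 0 0 0 0 0 0" --pt "0 0 0 0 0 0 0" --pt "0 0 0 0 0 0 0" --pt "0 0 0 0 0 0 0" --pt "0 0 0 0 0 -1.5 0" --pt "0 0 0 0 0 -3 0" --pt "0 0 0 0 0 -4 0" --pt "0 0 0 0 0 -4 0" --pt "0 0 0 0 0 -3 0" --pt "0 0 0 0 0 0 0"

```text
time: 17.45
eef_pos: [0.5153, -0.1113, 0.1883]
ee_rot: [-180.0, 0.3, -178.8]
wrist_force: [-0.3, -0.8, 0.0]
gripper_width: 1.0
grasp_force: 0.0
```

Run:
```python
from w import *
d=wrist("w7");b=d["image"].astype(int);m=(((b[...,2]-b[...,0])>50)).astype('u1');k=np.zeros_like(m);k[60:300,230:420]=m[60:300,230:420]
k=cv2.morphologyEx(k,cv2.MORPH_OPEN,np.ones((3,3)))
H=cv2.convexHull(np.argwhere(k)[:,::-1].astype(np.int32)).reshape(-1,2)
print("plate",cv2.minAreaRect(np.array([plane(d,u,.018)[:2]*1000 for u in H],np.float32)))
for s in blobs(masks(d["image"])["brass"],(250,120,400,330),40)[:2]:print("stud",s[:2],plane(d,s[1],.031))
```

```text
17.45 [ 0.5153 -0.1113  0.1883] [-179.95    0.34 -178.82] cam [ 0.437 -0.114  0.33 ] fwd [ 0.308  0.005 -0.951]
plate ((530.7811889648438, -111.75274658203125), (200.66168212890625, 89.2069091796875), 1.1846281290054321)
stud (554, [320.91, 272.36]) [ 0.60942875 -0.10989399  0.031     ]
```

View pics/w7.png

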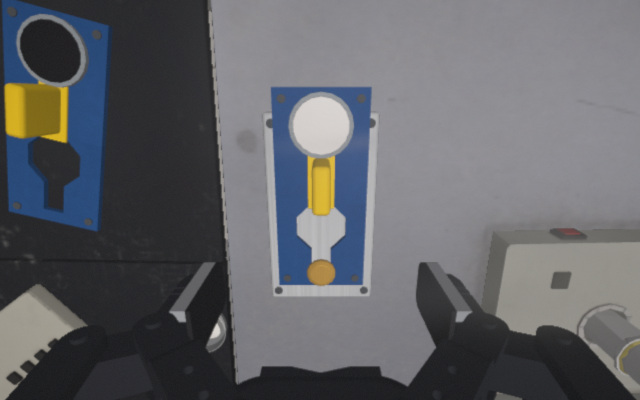

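The plate is flat, at yaw 1.2°. Its origin is at (0.610, −0.110), on the stud, whose head at (321,272) covers the slot's closed end. The black carrier has not been touched.

```bash
python3 -c "
from workcell import ticket
print(ticket.job_done())"
```

```text
the job is handed in; nothing more can be done
None
```

The white carrier lies flat and straight on the dock, its measured slot-end origin within 1 mm of the stud; it has been let go, the black carrier was not touched, and the job was handed in at about 17.5 s.

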